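# Send the blue slide box down the tipping tray

### The arm

A 7-joint arm with a two-finger parallel gripper is mounted at the origin on a cart in front of the work surface, level with it; the furniture and walls round the work are solid. World frame = base frame: x ahead of the robot, y to its left, z up, the work surface at z = 0. Lengths are in m, angles in rad, forces in N, time in s.
With the tool pointing down it reaches from about 0.35 to 0.9 m from the base axis. Payload 8.1 kg.
Tool frame: the origin (TCP) lies at the very end of the fingers, on their centre line; the grasp point (between the pads) lies 19 mm behind it (arm.grip_depth is the distance from the TCP to the grasp point, in m); x points along the fingers, z is the direction in which the jaws open and shut, and the axes are right-handed (so a half turn about x gives the same grasp; the last joint's range is limited). The gripper opens to 92 mm and grips with 3 to 60 N. Pads are 19 mm wide; open, the fingers measure 130 mm over their backs; the gripper's body (75 mm by 190 mm) begins 47 mm behind the grasp point.
Start: joints at [1.118, 0.434, 0.025, 1.573, -0.012, 1.134, -0.075], TCP at [0.214, -0.587, 0.227] pointing down, gripper open.
Joint ranges: [-2.62, 2.62], [-0.44, 2.09], [-1.27, 1.32], [0.08, 2.57], [-1.32, 4.46], [0.12, 2], [-2.74, 2.74]. Speed limits (rad/s): [2.22, 2.22, 3.01, 3.01, 3.14, 3.14, 3.14].

### API

Orientations are given as a rotation vector (axis times angle).
In Python, from cell import status, cams, arm gives the robot as it stands. The module is installed in compiled form; this text tells all that it offers.
- The arm moves only by the tool step_arm, never from a script. Its argument "rows" is a list of rows, each a list of 7 numbers: the gripper command: -1 is fully open, 1 is shut, values between are in proportion, then the shift along the tool's x, y, z as a fraction of full scale, then the turn, a rotation vector about the tool's x, y, z as a fraction of full scale. In form: [[grip, x, y, z, rx, ry, rz], ...]. A call has 1 to 12 rows; each row is the pose to reach, as a shift and turn from the pose commanded when the call began, along the tool's axes at that moment; what a row does not reach only later rows make up. Full scale, the value 1, is 80 cm for a shift and 60 degrees for a turn. A row lasts 1/12 s, in which the tool goes at most 41.7 mm and 7.16 degrees, less where a joint would pass 70% of its speed; a pose out of reach is approached as far as the arm can. A call with a number of a shift or a turn outside -1 to 1 is refused whole. A call with a gripper value outside its range is refused whole. The fingers move at their own pace and stop on an object; "newtons" is the grip in N (left out, the last holds). Time passes only in rows, so rows that repeat a pose let the fingers close. It gives the time, the measured TCP pose, the force and the opening at its end, in the units of the state.
- status.observe(): the state, without advancing time (a new reading comes with each control period).
- cams.get_image(name): name is "scene" or "top"; returns a dict with "pixels" (384x512x3 uint8, red, green, blue), "range_z" (384x512 float32, m along the optical axis (not along the pixel's ray), 0 where there is no reading), "camera_matrix" (3x3 intrinsics, pixels), "distortion" ([k1, k2, p1, p2, k3] as OpenCV has them; the pictures are not rectified), "eye" and "attitude" of the camera in the world. Camera axes: x right, y down, z forward; pixel columns grow to the right and rows downward; lengths in m; the calibration is good to about 2 mm. A picture is of the moment at which its call begins.
- arm.sign_off(): hands the job in, once; it reports no verdict.
The state is a dict: "clock": time; "joints": joint angles; "dq": joint speeds; "joint_efforts": joint torques, N m; "position": TCP position; "ee_rot": TCP orientation; "force": force on the tool from outside, world axes, zero at the start; "ft_torque": the same for the moment, N m; "width": opening from 0.0 (shut) to 1.0 (fully open).
Only numpy, scipy, OpenCV 4.12 (cv2) and the standard library are available. Lean on these libraries where they do the work, as an engineer would, in place of code of your own. Each camera call takes 0.05 s, during which the arm holds its last target.

### The job

Pick up the slide box with the blue label patch and set it down on the middle of the green patch of the level steel tray, lying flat and crosswise like the patch, then let go so that its own weight tips the tray and it slides into the white catch bin. Set it down, do not drop it, and leave the orange-labelled slide box where it is. At the end the blue box lies in the bin and the tray has swung back level.

Things in the scene. Friction and masses are not known exactly. Their poses are not given: they have to be found in the camera images.
- blue_box_mid (a point): centre (16 mm above the underside) of the white closed slide box with a BLUE label patch on its lid: loose, 35 mm (its x) x 85 mm (its y, long side) x 32 mm high (z up), 0.11 to 0.18 kg. Lies on the worktop, long side within 20 degrees of the world y axis; grip it across the 35 mm.
- orange_box_mid (a point): centre of the other, equal-sized white slide box, with an ORANGE label patch; it stays where it is (moved by 15 mm at most). Both boxes lie side by side in front of the papers. Right of them a tall analyser (380 mm high, fixed) stands from world y = -0.275 to -0.51, its front at x = 0.43: swing the arm past it well in front.
- load_mark (a point): centre of the green patch (92 x 44 mm) on the level tray's floor, 85 mm above the worktop; fixed to the stand, which is turned up to 9 degrees. z up, y along the tray to its outlet and the bin, x across, along the patch's long side. Set the box with its long side along x. Tray: smooth steel, 108 mm wide inside, side rails 11 mm high, floor from y = -115 mm (closed end) to +60 mm (open outlet).
- catch_bin (a point): centre of the floor of the open white catch bin (black floor mat), 9 mm above the worktop, fixed to the same stand, axes as load_mark, from which it lies 117 mm further in y. Inside 128 mm (x) by 98 mm (y); near wall 13 mm, side walls 53 mm, far wall 67 mm high above this floor.
- tray (a joint): tilt of the tray: 0 = level at rest on its stop, grows to 0.49 rad as the outlet sinks. Pivot axis along x, 40 mm behind load_mark; brackets beside it no higher than the floor of the tray. A light counterweight holds it level; a box let go with its centre within 20 mm of the mark tips it, slides out, and the tray then swings back to 0 by itself.

How it is judged:
On the way, in this order (a step that is already met when the one before it is completed fails the run):
1. the blue box, held in the fingers, is over the green patch: flat, crosswise within 15 degrees, centre within 18 mm of the mark each way, underside less than 20 mm above the tray's floor (contact force between the fingers and blue_box above 0.5 N and x of blue_box_mid in the frame of load_mark between -0.018 and 0.018 m and y of blue_box_mid in the frame of load_mark between -0.018 and 0.018 m and angle between blue_box_mid's own z axis and vertical below 0.3 rad and z of blue_box_mid in the frame of load_mark below 0.036 m and angle between the x axis of blue_box_mid and the y axis of load_mark, either way round below 0.26 rad), for 0.1 s.
2. let go of, the blue box tips the tray by its own weight: tray tilted more than 0.2 rad with the box on it and the robot touching neither (value of joint tray above 0.2 rad and contact force between blue_box and tray above 0.05 N and contact force between each of the arm, the fingers and blue_box below 0.05 N and contact force between each of the arm, the fingers and tray below 0.05 N), for 0.03 s.
At the end, for the whole second after the job is handed in: the blue slide box lies at rest inside the catch bin (its centre between the bin's walls and less than 50 mm above its floor), and the tray is back within 0.06 rad of level (x of blue_box_mid in the frame of catch_bin between -0.066 and 0.066 m and y of blue_box_mid in the frame of catch_bin between -0.051 and 0.051 m and z of blue_box_mid in the frame of catch_bin below 0.05 m and linear speed of blue_box below 0.03 m/s and value of joint tray below 0.06 rad); the robot touches nothing.
It fails at once if the orange-labelled slide box is moved more than 15 mm (distance of orange_box_mid from where it was at the start of the episode above 0.015 m).
It also fails if it takes over 42 s, if anything falls off the work surface, if the arm or the gripper's body presses on something with over 40 N, if the wrist force passes 120 N, or if a joint passes its speed limit or range.

## Working session

There is one attempt and no reset: what is moved stays moved. The work goes in short steps, Python scripts to look and compute and a tool call to move; the robot and the scene stay as the last step left them, time stands still between calls to the robot, and variables do not carry over. Pictures are saved under pics/ and viewed, and the job is handed in when it is done.

Besides the shell and the picture viewer there is one more tool, called as a command line: name --pt "numbers of a row" for each row, then --argument value for the rest. step_arm: Moves the arm, as the interface text tells. Its arguments: {"type":"object","properties":{"rows":{"type":"array","items":{"type":"array","items":{"type":"number"}}},"newtons":{"type":"number"}},"required":["rows"]}

```bash
mkdir -p pics; python3 - <<'E'
from cell import status,cams,arm
import cv2,numpy as np,pickle
s=status.observe(); print(s)
d={}
for n in("scene","top"):
    d[n]=cams.get_image(n); im=d[n]
    cv2.imwrite(f"pics/{n}0.png",im["pixels"][:,:,::-1]); print(n,im["camera_matrix"],im["distortion"],im["eye"],im["attitude"])
pickle.dump(d,open("d0.pkl","wb"))
E
```

```text
{'clock': 0.0, 'joints': array([ 1.11840871,  0.43522508,  0.02499876,  1.57410385, -0.01161825,
        1.13398541, -0.07506795]), 'dq': array([-0.0021841 , -0.00106846, -0.00026642,  0.00018806, -0.00121575,
       -0.00038131,  0.00208133]), 'joint_efforts': array([-1.27895428e-04, -6.67845154e+01,  9.85108986e-01, -3.14460003e+01,
       -6.04064343e-02,  4.29231639e-02,  1.53913911e-04]), 'position': array([ 0.21394873, -0.58669561,  0.22594135]), 'ee_rot': array([ 0.94867843,  1.35599324, -0.9473761 ]), 'force': array([-0.24238352, -0.19246935,  0.71905525]), 'ft_torque': array([-0.00945811, -0.05523133,  0.02933027]), 'width': 0.9991944244360523}
scene [[466.93985978   0.         250.90575945]
 [  0.         466.93985978 186.30068013]
 [  0.           0.           1.        ]] [0.02028357 0.         0.         0.         0.        ] [0.11825088 0.45758018 1.00984064] [-1.0495454   2.65383433 -0.70062661]
top [[350.2755424    0.         254.78576243]
 [  0.         350.2755424  190.89686623]
 [  0.           0.           1.        ]] [-0.07938841  0.          0.          0.          0.        ] [0.41779416 0.10470454 0.94539881] [-2.2153891   2.19076213 -0.06721434]
```

View pics/scene0.png

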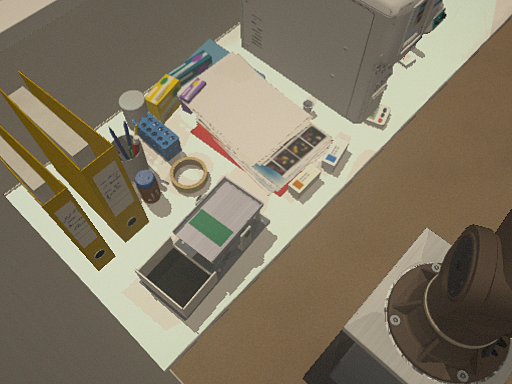

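View pics/top0.png

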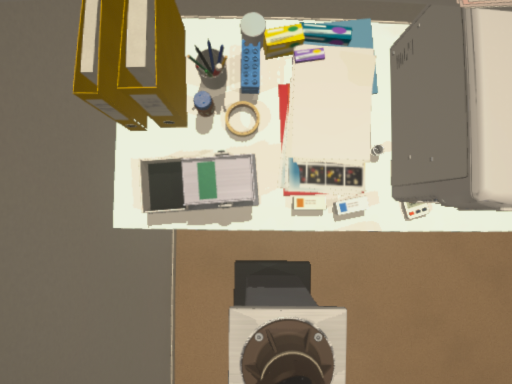

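The top view shows the orange box at about (309,202), the blue box at (351,205), the green patch at (206,180) and the bin mat at (166,185). Next I'll measure them.

```bash
cat > h.py <<'E'
import cv2,numpy as np
from scipy.spatial.transform import Rotation as R
def cloud(im):
    H,W=im["range_z"].shape
    u,v=np.meshgrid(np.arange(W),np.arange(H))
    p=cv2.undistortPoints(np.stack([u,v],-1).reshape(-1,1,2).astype(np.float64),im["camera_matrix"],np.array(im["distortion"])).reshape(H,W,2)
    z=im["range_z"]
    c=np.dstack([p[...,0]*z,p[...,1]*z,z])
    w=c@R.from_rotvec(im["attitude"]).as_matrix().T+im["eye"]
    w[z==0]=np.nan
    return w
def masks(im):
    hsv=cv2.cvtColor(im["pixels"],cv2.COLOR_RGB2HSV); return hsv
def rect(p):
    r=cv2.minAreaRect((p[:,:2]*1000).astype(np.float32)); return r
E
cat > m.py <<'E'
import pickle,sys
from h import *
d=pickle.load(open(sys.argv[1] if len(sys.argv)>1 else "d0.pkl","rb"))
for n in("top","scene"):
    im=d[n]; w=cloud(im); h=masks(im); z=w[...,2]; H,S,V=h[...,0],h[...,1],h[...,2]
    m=(w[...,0]<0.52)&(w[...,0]>0.3)&(w[...,1]>-0.27)&(w[...,1]<0.0)&(z>0.022)&(z<0.045)
    k,l,st,c=cv2.connectedComponentsWithStats(m.astype(np.uint8))
    for i in range(1,k):
        if st[i,4]>60: q=w[l==i]; print(n,"box",st[i],rect(q),np.median(q,0))
    for nm,lo,hi in(("blue",100,125),("orange",5,20),("green",50,90)):
        mm=(H>=lo)&(H<=hi)&(S>110)&(w[...,0]<0.56)&(w[...,1]>-.27)&(w[...,0]>.3)&(z>0.02)
        k,l,st,c=cv2.connectedComponentsWithStats(mm.astype(np.uint8))
        for i in range(1,k):
            if st[i,4]>15: q=w[l==i]; print(n,nm,st[i],c[i],rect(q),q.mean(0))
    # floor worktop
    print("table z", np.nanmedian(z[(z<0.02)&(z>-.02)]))
    b=(V<70)&(w[...,1]>0.25)&(w[...,1]<0.6)&(z<0.03)&(z>-.01)&(w[...,0]<.56)&(w[...,0]>.3)
    print("mat",b.sum(),rect(w[b]),w[b].mean(0))
    # tray floor
    t=(abs(z-.085)<.006)&(w[...,1]>0.08)&(w[...,1]<.4)&(w[...,0]>.33)&(w[...,0]<.6); print("tray",t.sum(),rect(w[t]),np.median(w[t],0))
E
python3 m.py
```

```text
top box [293 196  33  13 428] ((434.63946533203125, -49.34013366699219), (31.52758026123047, 84.8851089477539), 0.5539590120315552) [ 0.43456285 -0.0488785   0.03227813]
top box [335 196  34  19 433] ((428.4010009765625, -162.9169921875), (35.5286979675293, 85.20962524414062), 12.198310852050781) [ 0.42797292 -0.16140258  0.03252234]
top blue [340 204   6   7  35] [342.57142857 207.        ] ((422.31689453125, -137.37808227539062), (15.749977111816406, 13.52704906463623), 0.5717924237251282) [ 0.42232406 -0.13759668  0.03256929]
top orange [297 199   7   8  54] [299.88888889 202.5       ] ((433.02984619140625, -25.09503173828125), (18.325584411621094, 16.463176727294922), 0.6573702692985535) [ 0.43301402 -0.0248889   0.03215985]
table z 0.00044036674196035186
mat 1445 ((475.6003723144531, 333.4697570800781), (122.62202453613281, 87.54164123535156), 5.482458591461182) [0.47522819 0.33320477 0.00854864]
tray 3126 ((494.6197509765625, 232.70037841796875), (276.213623046875, 141.1600799560547), 85.32164001464844) [0.48827563 0.18488742 0.08480508]
scene box [321 137  29  31 437] ((428.64
[... 331 characters left out ...]
 34] [330.88235294 157.85294118] ((423.8796691894531, -137.08432006835938), (19.18187141418457, 13.88017749786377), 18.78057861328125) [ 0.42359982 -0.13686018  0.03275379]
scene orange [293 180  11   9  59] [297.86440678 184.16949153] ((434.71502685546875, -22.890392303466797), (23.271331787109375, 16.510482788085938), 9.024698257446289) [ 0.4344175  -0.02316122  0.0328553 ]
table z 0.0011170080658993164
mat 2042 ((474.18585205078125, 322.2420654296875), (133.73318481445312, 130.790771484375), 5.406245708465576) [0.48173948 0.32516496 0.00939398]
tray 3697 ((483.73492431640625, 242.95355224609375), (145.13258361816406, 282.932861328125), 5.234801292419434) [0.48850159 0.19016705 0.08558811]
```

```bash
python3 - <<'E'
import pickle
from h import *
d=pickle.load(open("d0.pkl","rb"))
for n in("top","scene"):
    im=d[n]; w=cloud(im); h=masks(im); z=w[...,2]
    if n=="top": print(h[180,206],w[180,206],h[180,235],w[180,235])
    mm=(h[...,0]>60)&(h[...,0]<95)&(h[...,1]>70)&(w[...,1]>.1)&(w[...,1]<.4)&(w[...,0]<.6)&(abs(z-.085)<.01)
    k,l,st,c=cv2.connectedComponentsWithStats(mm.astype(np.uint8))
    for i in range(1,k):
        if st[i,4]>30: q=w[l==i]; print(n,st[i],rect(q),q.mean(0))
    mm=(w[...,0]>.45)&(w[...,0]<.55)&(w[...,1]>-.21)&(w[...,1]<-.11)
    for x in np.arange(.45,.55,.01):
        q=z[mm&(abs(w[...,0]-x-.005)<.005)]; print(round(x,2),np.round(np.percentile(q,[50,95,100]),3) if len(q) else None)
    # highest rails near tray
    q=w[(w[...,0]>.38)&(w[...,0]<.62)&(w[...,1]>.08)&(w[...,1]<.45)]
    for y in np.arange(.08,.45,.03):
        e=q[abs(q[:,1]-y-.015)<.015]; print('y',round(y,2),e[:,2].max(), e[e[:,2]>.05][:,0].min() if (e[:,2]>.05).any() else None, e[e[:,2]>.05][:,0].max() if (e[:,2]>.05).any() else None)
s=R.from_rotvec([0.94867843,  1.35599324, -0.9473761]).as_matrix(); print(s)
E
```

```text
[ 67  98 140] [0.48487001 0.21432218 0.08602927] [ 13  26 206] [0.48587108 0.1430838  0.08366108]
top [198 162  18  37 583] ((485.0418701171875, 212.71652221679688), (88.0765609741211, 40.14712905883789), 5.416383266448975) [0.48504927 0.2129807  0.08514463]
0.45 [0.002 0.019 0.034]
0.46 [0.008 0.012 0.013]
0.47 [0.013 0.017 0.018]
0.48 [0.014 0.016 0.017]
0.49 [0.014 0.016 0.018]
0.5 [0.014 0.016 0.018]
0.51 [0.014 0.016 0.019]
0.52 [0.013 0.016 0.018]
0.53 [0.015 0.024 0.026]
0.54 [0.022 0.025 0.026]
0.55 None
y 0.08 0.09908979039028143 0.43907769356027043 0.5520398238351691
y 0.11 0.09846479874606151 0.4362795974178095 0.5515008590323931
y 0.14 0.09891834335837346 0.41904859322016924 0.5575964114350762
y 0.17 0.09976273995966345 0.41899351971439663 0.5604315450952492
y 0.2 0.09819593957635075 0.4279957032174073 0.5434135190661613
y 0.23 0.09914532333435888 0.42524102382502427 0.5407322160298172
y 0.26 0.09754003248008625 0.4126150393437056 0.5449550045236428
y 0.29 0.06590766998817044 0.40969912415020476 0.544840549855547
y 0.32 0.06526737950749883 0.4067719451926227 0.54213421068
[... 879 characters left out ...]
0.5624032720003324
y 0.2 0.1002824206101699 0.42780434316379556 0.5441748352073195
y 0.23 0.09871448880600597 0.4251019802926407 0.5407759154918785
y 0.26 0.09880040877207485 0.41121224639202725 0.5468767878455173
y 0.29 0.06546842146955756 0.407896222358329 0.5471327739998264
y 0.32 0.06661538523902333 0.40583763035801 0.5439086890457827
y 0.35 0.08002983413138309 0.4034956873976338 0.5421416951297712
y 0.38 0.07990621139380838 0.42407122405534886 0.5379979180043033
y 0.41 0.00602183814341295 None None
y 0.44 0.007928713524993691 None None
[[-6.67245751e-04  9.39469097e-01  3.42632997e-01]
 [ 1.42811083e-03  3.42633620e-01 -9.39468021e-01]
 [-9.99998758e-01 -1.37538151e-04 -1.57028682e-03]]
```

```bash
python3 - <<'E'
import pickle
from h import *
np.set_printoptions(linewidth=180)
d=pickle.load(open("d0.pkl","rb"))
im=d["top"]; w=cloud(im)
for r in range(183,218):
    print(r,np.round(w[r,352,:2],3),*(int(round(w[r,c,2]*1000)) for c in range(330,376,4)))
c=im["pixels"][150:225,270:390,::-1]; cv2.imwrite("pics/crop.png",cv2.resize(c,None,fx=6,fy=6,interpolation=cv2.INTER_CUBIC))
E
```

```text
183 [ 0.487 -0.168] 11 11 16 12 15 16 15 15 15 -1 0 -2
184 [ 0.485 -0.169] 11 12 13 13 13 13 14 13 16 2 1 0
185 [ 0.482 -0.169] 11 9 13 13 13 13 12 14 13 -2 1 1
186 [ 0.479 -0.168] 15 14 13 18 15 15 16 14 13 -2 0 2
187 [ 0.476 -0.167] 15 14 13 16 17 13 14 13 15 -2 -3 3
188 [ 0.474 -0.169] 12 15 15 11 16 13 17 13 13 -2 1 -1
189 [ 0.471 -0.168] 7 10 9 8 15 17 15 16 13 -2 0 -1
190 [ 0.468 -0.169] 10 11 10 9 10 10 10 6 7 0 1 2
191 [ 0.466 -0.17 ] 12 8 6 9 8 10 10 11 5 -1 0 2
192 [ 0.463 -0.17 ] 8 9 10 8 8 7 9 9 3 0 2 1
193 [ 0.461 -0.17 ] 8 3 6 7 6 5 10 7 3 0 -1 -1
194 [ 0.458 -0.17 ] -3 4 5 3 7 7 0 3 1 1 -3 2
195 [ 0.455 -0.172] -2 -1 1 6 5 5 1 -2 2 0 2 0
196 [ 0.452 -0.17 ] 0 0 1 -2 1 5 0 3 34 31 6 -1
197 [ 0.45  -0.172] -2 -3 1 2 -1 -1 -2 34 30 35 0 -2
198 [ 0.446 -0.162] -4 1 1 0 1 -1 31 34 34 32 1 2
199 [ 0.443 -0.162] 1 0 -1 1 0 32 33 34 29 30 2 3
200 [ 0.441 -0.163] -1 0 -2 29 34 31 33 32 30 32 4 0
201 [ 0.438 -0.161] 1 1 34 33 34 33 36 32 30 31 -2 1
202 [ 0.436 -0.163] -2 16 31 33 33 32 33 33 34 34 -1 -1
203 [ 0.433 -0.163] 2 14 34 33 35 34 32 33 31 34 1 0
204 [ 0.43  -0.163] 1 11 36 36 32 31 34 34 32 36 0 5
205 [ 0.428 -0.163] 0 7 34 32 34 31 34 30 33 34 1 2
206 [ 0.425 -0.163] -2 6 33 32 31 34 33 32 35 34 0 0
207 [ 0.423 -0.163] 0 7 30 33 34 32 31 32 33 33 -1 3Traceback (most recent call last):
  File "<stdin>", line 7, in <module>
  File "<stdin>", line 7, in <genexpr>
ValueError: cannot convert float NaN to integer
```

```bash
cat > go.py <<'E'
import sys
from h import *
from cell import status
s=status.observe(); T=R.from_rotvec(s["ee_rot"]).as_matrix()
x,y,z,yaw=map(float,sys.argv[1:5])
Y=np.radians(yaw); tz=np.array([np.cos(Y),np.sin(Y),0]); tx=np.array([0,0,-1.]); D=np.stack([tx,np.cross(tz,tx),tz],1)
sh=T.T@(np.array([x,y,z])-s["position"]); rv=R.from_matrix(T.T@D).as_rotvec()
print("clock",s["clock"],"pos",s["position"].round(4),"yaw",np.degrees(np.arctan2(T[1,2],T[0,2])).round(2),"j",s["joints"].round(2),"w",s["width"],"F",s["force"].round(2))
print("shift",(sh/.8).round(4),"rot",(np.degrees(rv)/60).round(4),"rows",np.linalg.norm(sh)/.0417,np.degrees(np.linalg.norm(rv))/7.16)
E
python3 go.py .29 -.30 .2 -35
```

```text
clock 0.1 pos [ 0.214  -0.5867  0.226 ] yaw -69.96 j [ 1.12  0.44  0.02  1.57 -0.01  1.13 -0.08] w 1.0019910468425575 F [-0.99 -0.07  0.56]
shift [ 0.0329  0.2121 -0.3041] rot [-5.827e-01 -1.400e-03 -3.000e-04] rows 7.141013251239893 4.882811779990198
```

step_arm --pt "-1 0.033 0.212 -0.304 -0.583 0 0" --pt "-1 0.033 0.212 -0.304 -0.583 0 0" --pt "-1 0.033 0.212 -0.304 -0.583 0 0" --pt "-1 0.033 0.212 -0.304 -0.583 0 0" --pt "-1 0.033 0.212 -0.304 -0.583 0 0" --pt "-1 0.033 0.212 -0.304 -0.583 0 0" --pt "-1 0.033 0.212 -0.304 -0.583 0 0" --pt "0 0.033 0.212 -0.304 -0.583 0 0" --pt "0 0.033 0.212 -0.304 -0.583 0 0" --pt "0 0.033 0.212 -0.304 -0.583 0 0"

```text
clock: 0.93
position: [0.2901, -0.3011, 0.2005]
ee_rot: [0.477, 1.517, -0.478]
force: [0.1, -0.8, 0.2]
width: 0.831
```

```bash
python3 go.py .427 -.162 .10 12.2
```

```text
clock 0.9333 pos [ 0.2901 -0.3011  0.2005] yaw -34.94 j [ 0.89  0.14 -0.24  2.06  0.04  0.94  0.02] w 0.8310986693032116 F [ 0.12 -0.82  0.16]
shift [0.1255 0.2406 0.0406] rot [-7.857e-01  1.000e-04  6.000e-04] rows 5.263159394715932 6.584232068415618
```

```bash
python3 go.py .33 -.162 .14 12.2
```

```text
clock 0.9333 pos [ 0.2901 -0.3011  0.2005] yaw -34.94 j [ 0.89  0.14 -0.24  2.06  0.04  0.94  0.02] w 0.8310986693032116 F [ 0.12 -0.82  0.16]
shift [ 0.0755  0.1711 -0.0587] rot [-7.857e-01  1.000e-04  6.000e-04] rows 3.7602347955847697 6.584232068415618
```

step_arm --pt "0 0.0755 0.171 -0.0587 -0.786 0 0" --pt "0 0.0755 0.171 -0.0587 -0.786 0 0" --pt "0 0.0755 0.171 -0.0587 -0.786 0 0" --pt "0 0.0755 0.171 -0.0587 -0.786 0 0" --pt "0 0.1255 0.2406 0.0406 -0.786 0 0" --pt "0 0.1255 0.2406 0.0406 -0.786 0 0" --pt "0 0.1255 0.2406 0.0406 -0.786 0 0" --pt "0 0.1255 0.2406 0.0406 -0.786 0 0" --pt "0 0.1255 0.2406 0.0406 -0.786 0 0" --pt "0 0.1255 0.2406 0.0406 -0.786 0 0"

```text
clock: 1.77
position: [0.4263, -0.1628, 0.0995]
ee_rot: [-0.164, 1.566, 0.164]
force: [-0.1, 0.5, -0.4]
width: 0.499
```

```bash
python3 go.py .428 -.162 .015 12.2; python3 - <<'E'
from cell import cams
import pickle
from h import *
d={n:cams.get_image(n) for n in("scene","top")}
pickle.dump(d,open("d1.pkl","wb"))
a=cv2.resize(d["scene"]["pixels"][110:230,230:390],(800,600),interpolation=cv2.INTER_CUBIC)
cv2.imwrite("pics/s1.png",a[:,:,::-1])
E
```

```text
clock 1.7667 pos [ 0.4263 -0.1628  0.0995] yaw 11.99 j [ 0.62  0.37 -0.46  2.09  0.25  0.73  0.21] w 0.4993462364527144 F [-0.15  0.54 -0.35]
shift [0.1057 0.0005 0.0024] rot [-0.0036 -0.0014 -0.0004] rows 2.027582808359286 0.03225846272929159
```

View pics/s1.png

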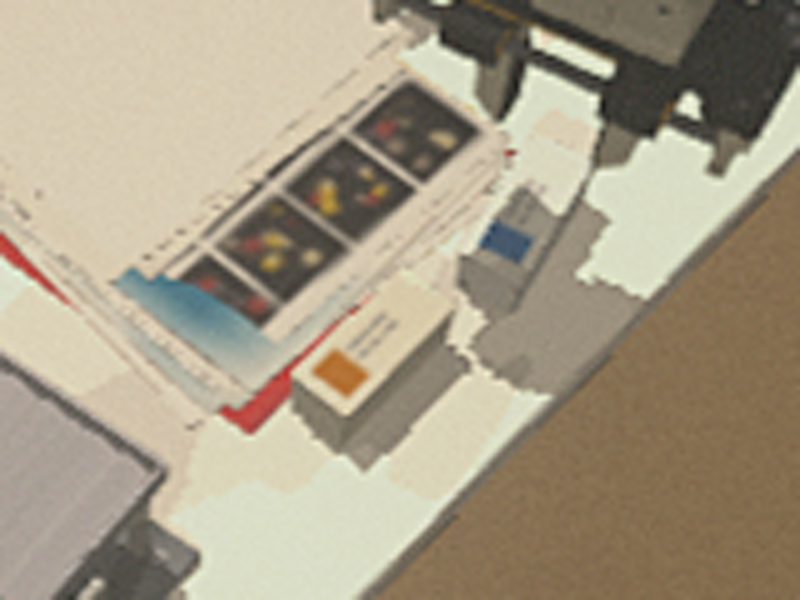

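The gripper hangs over the blue box (label at crop (505,240)), and its dark fingers show at the upper right. I'll measure the fingertips with depth before going down.

```bash
python3 - <<'E'
import pickle
from h import *
d=pickle.load(open("d1.pkl","rb"))
w=cloud(d["scene"])
for cx,cy in((500,110),(495,80),(615,155),(610,130),(720,160),(720,130),(650,60)):
    c=int(230+cx/5);r=int(110+cy/5); print((cx,cy),w[r,c].round(3))
m=(w[...,2]>.085)&(w[...,2]<.135)&(w[...,1]<-.12)&(w[...,1]>-.2)&(w[...,0]>.3)&(w[...,0]<.55)
q=w[m]; print(len(q))
hst,e=np.histogram(q[:,0],np.arange(.34,.52,.005)); print(list(zip(e.round(3),hst)))
E
sed -i 's/d0.pkl/d1.pkl/' m.py; python3 m.py | grep scene
```

```text
(500, 110) [ 0.447 -0.146  0.11 ]
(495, 80) [ 0.453 -0.145  0.129]
(615, 155) [ 0.39  -0.159  0.115]
(610, 130) [ 0.395 -0.157  0.131]
(720, 160) [ 0.336 -0.145  0.176]
(720, 130) [ 0.34  -0.142  0.197]
(650, 60) [ 0.382 -0.146  0.205]
137
[(np.float64(0.34), np.int64(0)), (np.float64(0.345), np.int64(0)), (np.float64(0.35), np.int64(0)), (np.float64(0.355), np.int64(0)), (np.float64(0.36), np.int64(0)), (np.float64(0.365), np.int64(0)), (np.float64(0.37), np.int64(0)), (np.float64(0.375), np.int64(0)), (np.float64(0.38), np.int64(8)), (np.float64(0.385), np.int64(14)), (np.float64(0.39), np.int64(18)), (np.float64(0.395), np.int64(19)), (np.float64(0.4), np.int64(1)), (np.float64(0.405), np.int64(0)), (np.float64(0.41), np.int64(0)), (np.float64(0.415), np.int64(0)), (np.float64(0.42), np.int64(0)), (np.float64(0.425), np.int64(0)), (np.float64(0.43), np.int64(0)), (np.float64(0.435), np.int64(0)), (np.float64(0.44), np.int64(0)), (np.float64(0.445), np.int64(32)), (np.float64(0.45), np.int64(20)), (np.float64(0.455), np.int64(15)), (np.float64(0.46), np.int64(10)), (np.float64(0.46
[... 164 characters left out ...]
0.49), np.int64(0)), (np.float64(0.495), np.int64(0)), (np.float64(0.5), np.int64(0)), (np.float64(0.505), np.int64(0)), (np.float64(0.51), np.int64(0))]
scene box [321 137  28  31 437] ((429.1275634765625, -160.55380249023438), (37.212196350097656, 90.95677947998047), 10.532581329345703) [ 0.42777254 -0.15818296  0.03222217]
scene box [288 164  33  31 485] ((435.3465270996094, -46.98945999145508), (36.67070007324219, 86.84293365478516), 1.4805712699890137) [ 0.43410604 -0.04390559  0.03237423]
scene orange [293 180  11   9  57] [297.71929825 184.1754386 ] ((435.0817565917969, -24.012615203857422), (19.010215759277344, 22.97503662109375), 87.45556640625) [ 0.43472888 -0.02301417  0.03264802]
```

step_arm --pt "0 0.05 0 0.003 0 0 0" --pt "0 0.08 0 0.003 0 0 0" --pt "0 0.105 0 0.003 0 0 0" --pt "0 0.105 0 0.003 0 0 0" --newtons 20

```text
clock: 2.2
position: [0.4268, -0.1612, 0.0137]
ee_rot: [-0.165, 1.569, 0.167]
force: [-1.4, -0.4, 0.2]
width: 0.502
```

step_arm --pt "1 0 0 0 0 0 0" --pt "1 0 0 0 0 0 0" --pt "1 0 0 0 0 0 0" --pt "1 0 0 0 0 0 0" --pt "1 0 0 0 0 0 0" --newtons 20

```text
clock: 2.62
position: [0.4302, -0.1615, 0.0173]
ee_rot: [-0.168, 1.563, 0.165]
force: [-1.5, -0.1, 8.6]
width: 0.382
```

```bash
python3 go.py .4285 -.162 .19 12.2
```

```text
clock 2.6167 pos [ 0.4302 -0.1615  0.0173] yaw 12.15 j [ 0.54  0.51 -0.38  2.16  0.37  0.53  0.09] w 0.3820880713225546 F [-1.51 -0.11  8.64]
shift [-0.2159 -0.0005 -0.0019] rot [-0.0008  0.0016  0.0015] rows 4.1426034226845285 0.01964028115456274
```

Width 0.382 is 35 mm, so the box is gripped. I'll lift and check.

step_arm --pt "1 -0.02 0 0 0 0 0" --pt "1 -0.05 0 0 0 0 0" --pt "1 -0.09 0 0 0 0 0" --pt "1 -0.13 0 0 0 0 0" --pt "1 -0.17 0 0 0 0 0" --pt "1 -0.2 0 0 0 0 0" --pt "1 -0.2 0 0 0 0 0" --newtons 25

```text
clock: 3.2
position: [0.4322, -0.1615, 0.1812]
ee_rot: [-0.17, 1.557, 0.163]
force: [0.4, -0.2, -1.4]
width: 0.384
```

```bash
python3 - <<'E'
from cell import cams
import pickle
from h import *
d={n:cams.get_image(n) for n in("scene","top")}
pickle.dump(d,open("d2.pkl","wb"))
a=cv2.resize(d["scene"]["pixels"][60:210,230:430],(800,600),interpolation=cv2.INTER_CUBIC)
cv2.imwrite("pics/s2.png",a[:,:,::-1])
E
python3 go.py .40 .10 .2 54
```

```text
clock 3.3 pos [ 0.43   -0.1614  0.1772] yaw 12.15 j [ 0.67  0.27 -0.51  2.    0.17  0.91  0.28] w 0.37979304029168715 F [ 0.01  0.22 -2.25]
shift [-0.0292  0.3272  0.0322] rot [-0.6976  0.0013  0.0028] rows 6.3329603247585196 5.845518893731473
```

View pics/s2.png

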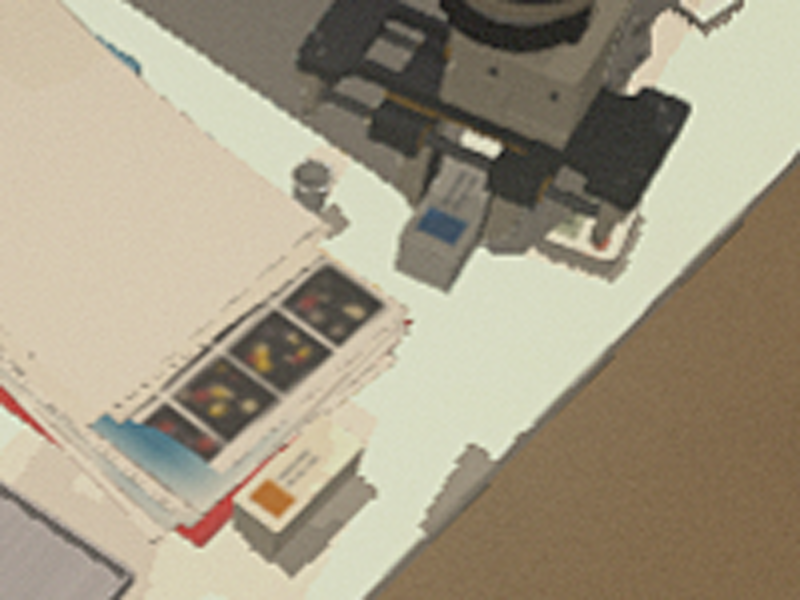

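The blue box is held level between the jaws (label at crop (440,225)) and the orange box at crop (300,500) hasn't moved. I'll carry the blue box to the tray.

step_arm --pt "1 -0.008 0.06 0.006 -0.1 0 0" --pt "1 -0.015 0.1 0.01 -0.2 0 0" --pt "1 -0.02 0.14 0.014 -0.3 0 0" --pt "1 -0.029 0.18 0.018 -0.4 0 0" --pt "1 -0.029 0.22 0.022 -0.5 0 0" --pt "1 -0.029 0.26 0.026 -0.6 0 0" --pt "1 -0.029 0.3 0.03 -0.698 0 0" --pt "1 -0.029 0.327 0.032 -0.698 0 0" --pt "1 -0.029 0.327 0.032 -0.698 0 0"

```text
clock: 4.05
position: [0.3978, 0.1045, 0.1985]
ee_rot: [-0.739, 1.441, 0.743]
force: [0.3, -0.7, -2.3]
width: 0.385
```

```bash
python3 go.py .4855 .2135 .15 95.3
```

```text
clock 4.05 pos [0.3978 0.1045 0.1985] yaw 54.43 j [ 0.34  0.21 -0.82  2.05  0.19  0.96  0.37] w 0.3846142811541628 F [ 0.29 -0.66 -2.26]
shift [ 0.0608 -0.01    0.1745] rot [-0.6811  0.0016 -0.0014] rows 3.5508766870581714 5.707763480124506
```

step_arm --pt "1 0.0 -0.002 0.03 -0.115 0 0" --pt "1 0.01 -0.004 0.06 -0.23 0 0" --pt "1 0.02 -0.006 0.09 -0.345 0 0" --pt "1 0.03 -0.008 0.12 -0.46 0 0" --pt "1 0.04 -0.01 0.15 -0.575 0 0" --pt "1 0.0608 -0.01 0.1745 -0.681 0 0" --pt "1 0.0608 -0.01 0.1745 -0.681 0 0" --pt "1 0.0608 -0.01 0.1745 -0.681 0 0" --pt "1 0.0608 -0.01 0.1745 -0.681 0 0"

```text
clock: 4.8
position: [0.4869, 0.2075, 0.1496]
ee_rot: [-1.27, 1.171, 1.272]
force: [-0.3, -0.2, -0.3]
width: 0.38
```

```bash
python3 go.py .4855 .2135 .105 95.3; python3 - <<'E'
from cell import cams
import pickle
from h import *
d={n:cams.get_image(n) for n in("scene","top")}
pickle.dump(d,open("d3.pkl","wb"))
a=cv2.resize(d["scene"]["pixels"][160:310,120:320],(800,600),interpolation=cv2.INTER_CUBIC)
cv2.imwrite("pics/s3.png",a[:,:,::-1])
w=cloud(d["scene"]);z=w[...,2]
m=(abs(w[...,0]-.4855)<.06)&(abs(w[...,1]-.2135)<.035)&(z>.115)&(z<.172)
im=d["scene"]["pixels"].copy(); im[m]=(255,0,0); cv2.imwrite("pics/s3m.png",cv2.resize(im[160:310,120:320],(800,600))[:,:,::-1])
h=masks(d["scene"]); b=(h[...,0]>100)&(h[...,0]<125)&(h[...,1]>90)&m; print("label",b.sum(),w[b].mean(0) if b.any() else 0)
E
```

```text
clock 4.8 pos [0.4869 0.2075 0.1496] yaw 94.81 j [ 0.13  0.52 -0.89  1.85  0.47  1.    0.71] w 0.3804951025995763 F [-0.32 -0.19 -0.27]
shift [0.0558 0.001  0.0077] rot [-0.0081 -0.0008 -0.0021] rows 1.0803133067848751 0.070769953077573
label 74 [0.46242161 0.2065016  0.16502992]
```

View pics/s3m.png

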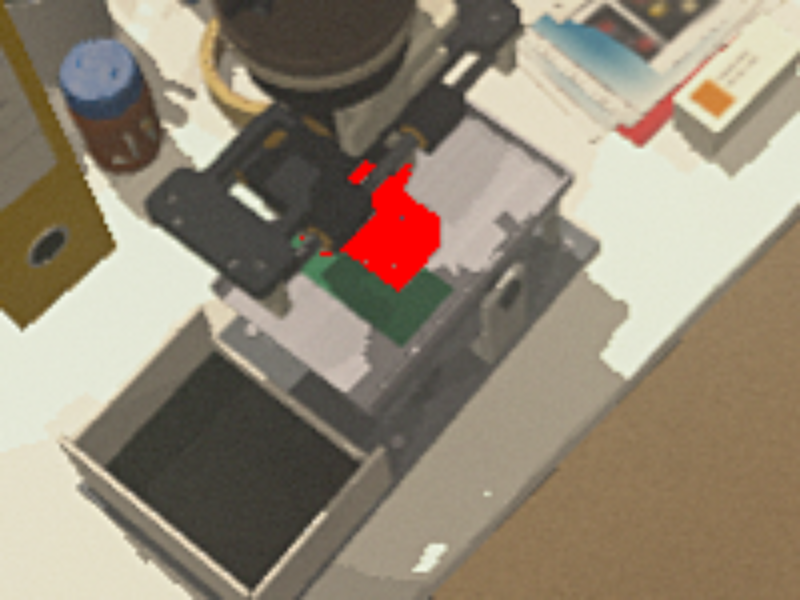

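View pics/s3.png

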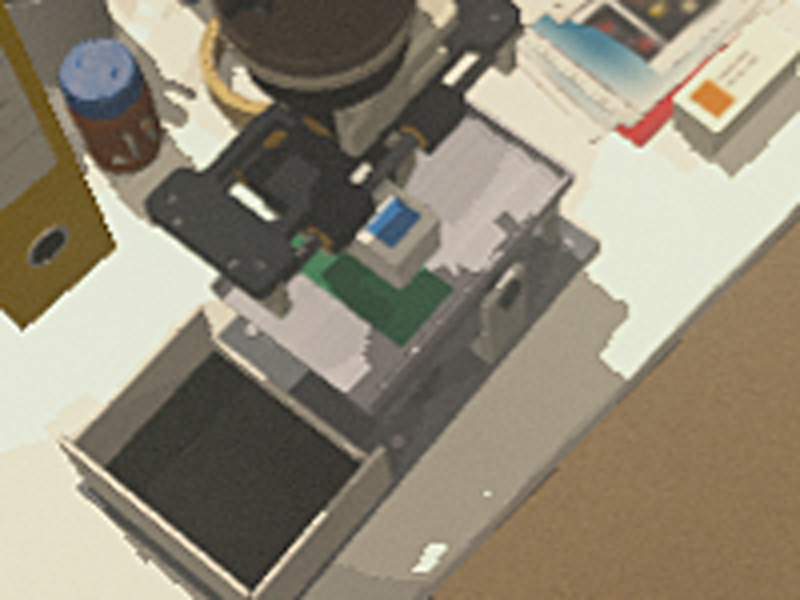

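The box hangs over the tray, slightly toward the closed end. Its label at crop (390,220) has its top at z 0.165, which puts the underside 17 mm below the TCP. I'll correct y and lower it.

step_arm --pt "1 0.01 0.001 0.005 -0.008 0 0" --pt "1 0.025 0.001 0.0065 -0.008 0 0" --pt "1 0.04 0.001 0.007 -0.008 0 0" --pt "1 0.052 0.001 0.007 -0.008 0 0" --pt "1 0.052 0.001 0.007 -0.008 0 0" --pt "1 0.052 0.001 0.007 -0.008 0 0"

```text
clock: 5.4
position: [0.4859, 0.2136, 0.1079]
ee_rot: [-1.278, 1.165, 1.279]
force: [0.1, 0.9, -1.6]
width: 0.38
```

```bash
python3 go.py .4855 .2135 .1025 95.3;sleep 0; python3 - <<'E'
from cell import cams
import pickle
from h import *
d={n:cams.get_image(n) for n in("scene",)}
a=cv2.resize(d["scene"]["pixels"][160:310,120:320],(800,600),interpolation=cv2.INTER_CUBIC)
cv2.imwrite("pics/s4.png",a[:,:,::-1])
w=cloud(d["scene"]);z=w[...,2]
m=(abs(w[...,0]-.4855)<.06)&(abs(w[...,1]-.2135)<.035)&(z>.1)&(z<.172)
h=masks(d["scene"]); b=(h[...,0]>100)&(h[...,0]<125)&(h[...,1]>90)&m; print("label",b.sum(),w[b].mean(0) if b.any() else 0)
E
```

```text
clock 5.4 pos [0.4859 0.2136 0.1079] yaw 95.41 j [ 0.09  0.57 -0.85  1.89  0.53  0.93  0.65] w 0.38048095339142907 F [ 0.09  0.87 -1.59]
shift [ 0.0068  0.0005 -0.0001] rot [ 0.0018 -0.0006 -0.0017] rows 0.13036145091868168 0.0216108578509699
label 73 [0.46185241 0.21251113 0.12337962]
```

View pics/s4.png

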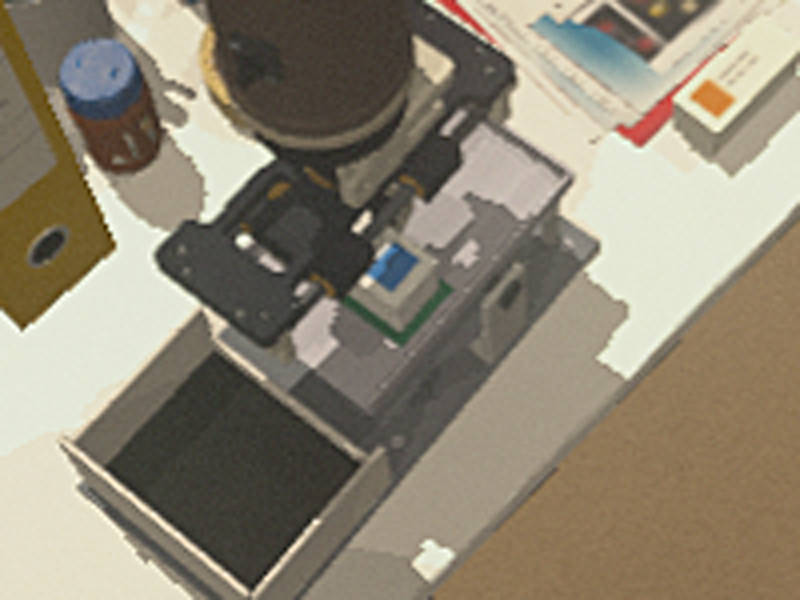

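The box sits inside the green patch outline, about 6 mm above the floor. I'll lower it the last bit, pause, then open and lift away.

step_arm --pt "1 0.003 0.0004 0 0 0 0" --pt "1 0.006 0.0004 0 0 0 0" --pt "1 0.006 0.0004 0 0 0 0" --pt "1 0.006 0.0004 0 0 0 0"

```text
clock: 5.78
position: [0.4862, 0.2138, 0.1041]
ee_rot: [-1.278, 1.163, 1.278]
force: [0.4, 0.6, -1.2]
width: 0.38
```

```bash
python3 go.py .4855 .2135 .1025 95.3; python3 - <<'E'
from cell import cams
from h import *
d=cams.get_image("scene")
cv2.imwrite("pics/s5.png",cv2.resize(d["pixels"][160:310,120:320],(800,600),interpolation=cv2.INTER_CUBIC)[:,:,::-1])
w=cloud(d);z=w[...,2];h=masks(d)
m=(abs(w[...,0]-.4855)<.06)&(abs(w[...,1]-.2135)<.035)&(z>.1)&(z<.172)&(h[...,0]>100)&(h[...,0]<125)&(h[...,1]>90); print(w[m].mean(0))
E
```

```text
clock 5.7833 pos [0.4862 0.2138 0.1041] yaw 95.39 j [ 0.09  0.57 -0.85  1.89  0.54  0.92  0.65] w 0.38000910180417874 F [ 0.39  0.56 -1.25]
shift [ 0.002   0.0009 -0.0004] rot [ 0.0016 -0.0001  0.    ] rows 0.0426821950225128 0.013074872416464628
[0.46179325 0.21268945 0.1197646 ]
```

step_arm --pt "1 0.0025 0.0005 0 0 0 0" --pt "1 0.0025 0.0005 0 0 0 0" --pt "1 0.0025 0.0005 0 0 0 0"

```text
clock: 6.08
position: [0.4858, 0.2138, 0.1021]
ee_rot: [-1.278, 1.163, 1.278]
force: [-0.1, 0.2, -1.2]
width: 0.382
```

step_arm --pt "-1 0 0 0 0 0 0" --pt "-1 0 0 0 0 0 0" --pt "-1 -0.04 0 0 0 0 0" --pt "-1 -0.09 0 0 0 0 0" --pt "-1 -0.14 0 0 0 0 0" --pt "-1 -0.17 0 0 0 0 0" --pt "-1 -0.17 0 0 0 0 0"

```text
clock: 6.67
position: [0.4877, 0.2161, 0.2437]
ee_rot: [-1.28, 1.155, 1.274]
force: [-0.0, 1.2, -0.2]
width: 0.841
```

```bash
python3 - <<'E'
from cell import cams
from h import *
d=cams.get_image("scene")
cv2.imwrite("pics/s6.png",cv2.resize(d["pixels"][160:310,120:320],(800,600),interpolation=cv2.INTER_CUBIC)[:,:,::-1])
E
```

```text
(no output)
```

View pics/s6.png

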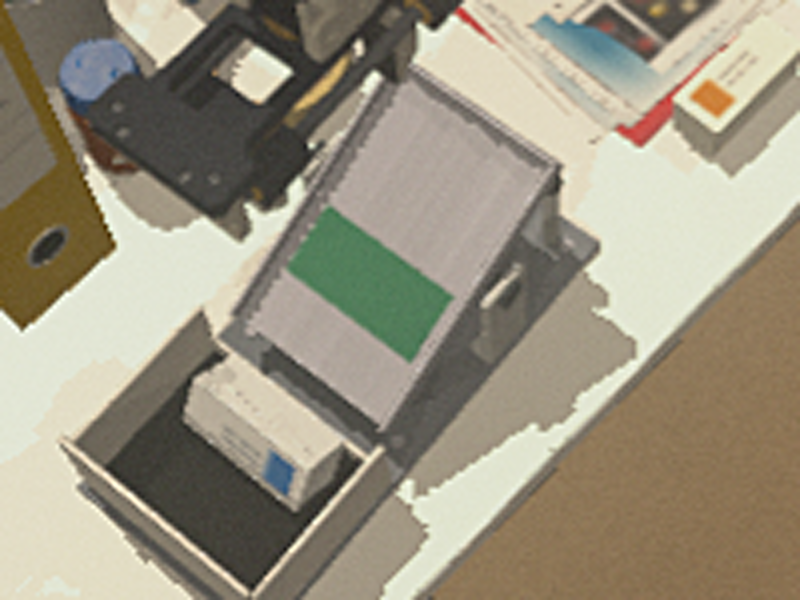

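The tray has tipped and the box is going into the bin at crop (270,430). I'll let it settle.

step_arm --pt "-1 0 0 0 0 0 0" --pt "-1 0 0 0 0 0 0" --pt "-1 0 0 0 0 0 0" --pt "-1 0 0 0 0 0 0" --pt "-1 0 0 0 0 0 0" --pt "-1 0 0 0 0 0 0" --pt "-1 0 0 0 0 0 0" --pt "-1 0 0 0 0 0 0" --pt "-1 0 0 0 0 0 0" --pt "-1 0 0 0 0 0 0" --pt "-1 0 0 0 0 0 0" --pt "-1 0 0 0 0 0 0"

```text
clock: 7.72
position: [0.4858, 0.2139, 0.2381]
ee_rot: [-1.278, 1.163, 1.278]
force: [-0.5, 0.3, 0.1]
width: 1.001
```

step_arm --pt "-1 0 0 0 0 0 0" --pt "-1 0 0 0 0 0 0" --pt "-1 0 0 0 0 0 0" --pt "-1 0 0 0 0 0 0" --pt "-1 0 0 0 0 0 0" --pt "-1 0 0 0 0 0 0" --pt "-1 0 0 0 0 0 0" --pt "-1 0 0 0 0 0 0" --pt "-1 0 0 0 0 0 0" --pt "-1 0 0 0 0 0 0" --pt "-1 0 0 0 0 0 0" --pt "-1 0 0 0 0 0 0"

```text
clock: 8.72
position: [0.4858, 0.2139, 0.2381]
ee_rot: [-1.278, 1.163, 1.278]
force: [0.7, 0.3, -0.0]
width: 1.002
```

```bash
python3 - <<'E'
from cell import cams,status
from h import *
d=cams.get_image("scene")
cv2.imwrite("pics/s7.png",cv2.resize(d["pixels"][160:310,120:320],(800,600),interpolation=cv2.INTER_CUBIC)[:,:,::-1])
w=cloud(d)
# tray floor tilt: plane fit along y'
z=w[...,2];h=masks(d); m=(h[...,0]>60)&(h[...,0]<95)&(h[...,1]>70)&(abs(w[...,0]-.485)<.07)&(abs(w[...,1]-.22)<.06)&(z>.03)
q=w[m];c=np.linalg.lstsq(np.c_[q[:,:2],np.ones(len(q))],q[:,2],rcond=None)[0];print(len(q),"slope",c,q.mean(0))
b=(w[...,1]>.29)&(w[...,1]<.375)&(w[...,0]>.42)&(w[...,0]<.53)&(z>.02)&(z<.09)
print(rect(w[b]),np.percentile(w[b][:,2],[10,50,90,98]))
o=(abs(w[...,0]-.434)<.05)&(abs(w[...,1]+.045)<.06)&(z>.024)&(z<.045);print("orange",rect(w[o]))
s=status.observe();print(s["clock"],s["force"])
E
```

```text
723 slope [-0.00167516  0.00118939  0.08653548] [0.48572891 0.21451182 0.08597694]
((477.0339050292969, 317.4171142578125), (85.85836791992188, 32.995948791503906), 4.779477596282959) [0.03497554 0.04369558 0.04637728 0.04778836]
orange ((435.4251403808594, -47.38766860961914), (36.67802429199219, 86.66552734375), 0.47091957926750183)
8.7667 [-0.46555464 -0.39542319  0.33422657]
```

View pics/s7.png

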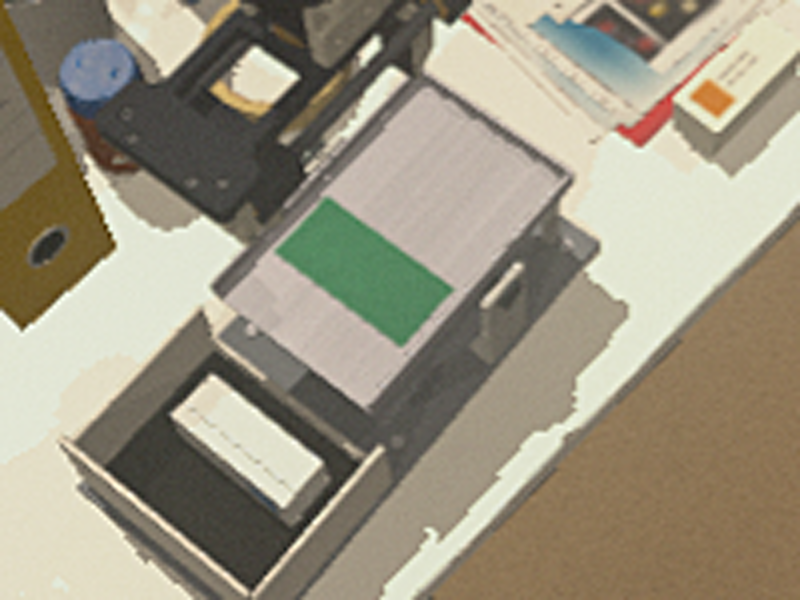

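```bash
python3 -c "
from cell import arm
print(arm.sign_off())"
```

```text
the job is handed in; nothing more can be done
None
```

The blue slide box is in the catch bin, the tray is back level, and I handed the job in at about 8.8 s. Hand-in reports no verdict.

- **Placing:** I gripped the blue box across its 35 mm side. I carried it to the tray and lowered it flat and crosswise, about 1–2 mm from the middle of the green patch. Then I opened the gripper and lifted straight up, and the box tipped the tray and slid into the bin.
- **Final picture:**
  - The box lies on its side on the bin floor, label toward the far wall, with its centre about 13 mm from the bin centre.
  - The tray floor slopes by about 0.002 rad.
  - The orange box is within 1 mm of where it started.
- **Robot:** the open gripper hangs clear above the tray and the force reading is close to zero.
- **Oddities:**
  - The wrist showed a brief 8.6 N upward force while the jaws closed on the box, and it was gone once I lifted.
  - No picture caught the box on the tilting tray: the first one after release already shows it dropping into the bin. I therefore did not see the tipping with the fingers clear of box and tray.

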